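# Vent the vacuum desiccator and hold its lid ajar

## Task

The desiccator chest is under vacuum and needs a fresh humidity card. Press the red spring vent lever on its side all the way down to its stop, then take the lid by its bar handle, break it free from the tacky gasket without letting it fly up, and hold it just ajar, the front edge two to four centimetres up, so that I can slip the card in through the gap. Finish while still gripping the handle with the lid held there, and leave the cups, the dropper bottle and the timer where they stand.

Things in the scene. Friction and masses are not known exactly. Their poses are not given: they have to be found in the camera images.
- chest: the desiccator chest, a white box 224 x 230 mm and 92 mm high (107 mm with the lid), fixed to the table; origin at the centre of its underside; x points to its back (hinge side, away from the robot), y to its left, z up. The vent valve stands out from its right (-y) wall
- handle_grip (a point): middle of the straight steel bar of the lid's bow handle, near the lid's front edge: bar 12 mm thick, 84 mm long along the chest's y, its axis 37 mm above the lid's top (144 mm above the table when shut), free all round; it is to be pinched across, fingers in front of and behind the bar. It lies 208 mm in front of the hinge axis and 49 mm above it. Its axes turn with the lid
- lid_hinge_axis (a point): middle of the lid's hinge axis at the chest's back edge, 95 mm above the table; the axis runs along the chest's y
- lid_front_edge (a point): middle of the underside of the lid's front edge, 232 mm in front of the hinge axis; it rises as the lid opens
- lid (a joint): lid hinge angle in rad, 0 = shut, grows as the front rises, to 1.2 at most; 0.1 rad lifts the front edge 23 mm and the handle 21 mm. The clear lid (0.4 to 0.7 kg) falls shut when let go. Under vacuum it only strains a few mm. Once vented the tacky gasket needs 15 to 20 N up at the handle at the very start and lets go over the first 9 mm; then only 3 to 5 N (weight, drag) are left
- vent_lever (a joint): vent lever angle in rad, 0 = at rest, 0.40 = fully down on its stop; a spring of about 2 to 6 N at the paddle brings it back
- lever_pad (a point): middle of the top of the red paddle, 34 mm along the chest's x and 42 mm along its y, 98 mm above the table at rest; 58 mm to the right of the lever's pin, so that it sinks about 23 mm, almost straight down, when pressed from above to its stop
- vacuum_flag (a joint): vacuum tell-tale, a strip under a small window on the valve block, 0 = red shows, vacuum holds the lid; the lever pushes it to about 0.010 m = green shows, vented (beyond 0.0075 the lid is free of the vacuum); it stays there
- cup_orange: specimen cup with orange lid, 55 mm across, 72 mm high, loose, standing to the left of the chest; origin at the centre of its underside
- cup_blue: specimen cup with blue lid, 55 mm across, 72 mm high, loose, standing to the left of the chest; origin at the centre of its underside
- dropper_bottle: brown dropper bottle, 33 mm across, 106 mm high, loose, standing to the left of the chest; origin at the centre of its underside
- bench_timer: small white bench timer, 64 x 62 x 22 mm, loose, lying to the right of the chest behind the valve; origin at the centre of its underside
Not all that is in view belongs to the job. Leave any yellow look-alike of the bench_timer alone.

How it is judged:
By the outcome, as a careful person would: the job done as asked, in the order asked, and still so for the second after the job is handed in, while the arm keeps its last pose, push and grip.
It also fails if it takes over 48 s, if anything falls off the work surface, if the arm or the gripper's body presses on something with over 40 N, if the wrist force passes 120 N, or if a joint passes its speed limit or range.

## Robot

A 6-joint arm with a two-finger parallel gripper is mounted at the origin on a cart in front of the work surface, level with it; the furniture and walls round the work are solid. World frame = base frame: x ahead of the robot, y to its left, z up, the work surface at z = 0. Lengths are in mm, angles in degrees, forces in N, time in s.
With the tool pointing down it reaches from about 350 to 850 mm from the base axis. Payload 8.1 kg.
Tool frame: the origin (TCP) lies at the very end of the fingers, on their centre line; the grasp point (between the pads) lies 19 mm behind it (tcp_to_grasp is the distance from the TCP to the grasp point, in mm); z points along the fingers, x is the direction in which the jaws open and shut, and the axes are right-handed (so a half turn about z gives the same grasp; the last joint's range is limited). The gripper opens to 85 mm and grips with 20 to 120 N. Pads are 22 mm wide; open, the fingers measure 114 mm over their backs; the gripper's body (76 mm by 85 mm) begins 54 mm behind the grasp point. The pads swing forward as they close: fully open they stand 13 mm farther back than shut.
Start: joints at [59.164, 7.471, 85.268, -0, 87.261, -4.893], TCP at [262.471, 539.55, 231.292] pointing down, gripper open.
Joint ranges: [-169.43, 169.43], [-51.17, 129.36], [1.28, 143.12], [-76.62, 256.62], [0, 156.53], [-152.29, 152.29]. Speed limits (degrees/s): [136.94, 136.94, 159.86, 180, 180, 180].

## Interface

Orientations are given as [roll, pitch, yaw] about the fixed x, y, z axes, in that order (R = Rz(yaw) Ry(pitch) Rx(roll)).
In Python, from bench import * gives the robot as it stands. The module is installed in compiled form; this text tells all that it offers.
- The arm moves only by the tool apply_moves, never from a script. Its argument "targets" is text: rows parted by semicolons, each of 7 numbers parted by spaces: the turn, a rotation vector about the tool's x, y, z in rad, then the shift along the tool's x, y, z in cm, then the finger opening in cm, from 0 to 8.54. A call has exactly 5 rows; each row is the pose to reach, as a shift and turn from the pose commanded when the call began, along the tool's axes at that moment; what a row does not reach only later rows make up. A row lasts 1/10 s, in which the tool goes at most 50 mm and 8.59 degrees, less where a joint would pass 70% of its speed; a pose out of reach is approached as far as the arm can. A call with a gripper value outside its range is refused whole. The fingers move at their own pace and stop on an object; "force" is the grip in N (left out, the last holds). Time passes only in rows, so rows that repeat a pose let the fingers close, or fill a call up. It gives the time, the measured TCP pose, the force and the opening at its end, in the units of the state.
- sense(): the state, without advancing time (a new reading comes with each control period).
- snapshot(name): name is "scene" or "top"; returns the picture (480x640x3 uint8, red, green, blue); there is no depth.
- camera_model(name): a dict with "fx", "fy", "cx", "cy" (pixels), "position" and "attitude" of the camera in the world. Camera axes: x right, y up, looking along -z (the intrinsics and any distortion apply to the point x, -y, -z); pixel columns grow to the right and rows downward; lengths in mm; the calibration is good to about 2 mm. A picture is of the moment at which its call begins. camera_model takes no time and is no camera call.
- hand_in(): hands the job in, once; it reports no verdict.
Trained networks look in the newest picture that a camera, given by its name, has taken for a name from the list of things; names that differ only in an ending like _2 or _b are one class to them, and where a whole thing is asked for, a point or a joint stands for the part that bears it (a point fixed in the world has none). Each returns a list of dicts, best first, with "confidence" (0 to 1); they miss things now and then, are a little off and sometimes report something else, mostly with a low value. They report only what shows in the picture. A call takes as long as a camera call. They do not tell look-alikes from the thing itself.
- recognise(camera, query): "at" ([row, column] in pixels, amid what is visible of it).
- place_of(camera, query): "at" ([row, column] in pixels: a listed point, or the origin of a listed thing).
The state is a dict: "time": time; "joint_pos": joint angles; "qd": joint speeds; "joint_efforts": joint torques, N m; "tool_pos": TCP position; "tcp_rot": TCP orientation; "ft_force": force on the tool from outside, world axes, zero at the start; "wrist_torque": the same for the moment, N m; "finger_gap": finger opening in mm.
Only numpy, scipy, OpenCV 4.12 (cv2) and the standard library are available. Lean on these libraries where they do the work, as an engineer would, in place of code of your own. Each camera call takes 0.05 s, during which the arm holds its last target. There are 200 camera calls.

## Working session

There is one attempt and no reset: what is moved stays moved. The work goes in short steps, Python scripts to look and compute and a tool call to move; the robot and the scene stay as the last step left them, time stands still between calls to the robot, and variables do not carry over. Pictures are saved under pics/ and viewed, about 8 in all and at most 12, crops included, and the job is handed in when it is done.

Besides the shell and the picture viewer there is one more tool, called after "Call:" by a JSON object that holds its "fn" and its "kwargs", one argument or row to a line. apply_moves: Moves the arm, as the interface text tells. Its arguments: {"type":"object","properties":{"targets":{"type":"string"},"force":{"type":"number"}},"required":["targets"]}

```bash
mkdir -p pics
cat > h.py <<'E'
from bench import *
import numpy as np, cv2
from scipy.spatial.transform import Rotation as R
def rot(a):
    a=np.array(a,float)
    return R.from_matrix(a) if a.shape==(3,3) else R.from_quat(a) if a.size==4 else R.from_euler('xyz',a,degrees=True)
def ray(cam,at):
    m=camera_model(cam); r,c=at
    d=np.array([(c-m['cx'])/m['fx'],-(r-m['cy'])/m['fy'],-1.])
    return np.array(m['position'],float),rot(m['attitude']).apply(d)
def onz(cam,at,z):
    p,d=ray(cam,at); return p+d*(z-p[2])/d[2]
def tri(a1,a2):
    p,d=ray('scene',a1);q,e=ray('top',a2)
    s=np.linalg.lstsq(np.c_[d,-e],q-p,rcond=None)[0]
    x,y=p+d*s[0],q+e*s[1]; return (x+y)/2,np.linalg.norm(x-y)
E
python3 - <<'E'
from h import *
for c in('scene','top'):
    im=snapshot(c); cv2.imwrite(f'pics/{c}0.png',im[:,:,::-1]); print(c,camera_model(c))
A={}
for q in('chest','handle_grip','lid_hinge_axis','lid_front_edge','lever_pad','cup_orange','cup_blue','dropper_bottle','bench_timer'):
    for c in('scene','top'):
        r=place_of(c,q); print(q,c,[(np.round(i['at'],1).tolist(),round(i['confidence'],2)) for i in r[:3]])
        if r:A[c,q]=r[0]['at']
    if ('scene',q) in A and ('top',q) in A: print('  tri',tri(A['scene',q],A['top',q]))
s=sense();print(s)
E
```

```text
scene {'fx': 452.24529282139144, 'fy': 452.24529282139144, 'cx': 316.3051337447185, 'cy': 243.63547425746376, 'position': array([-176.14793255,  887.1113548 ,  588.459754  ]), 'attitude': array([  65.21187307,    0.56248282, -134.49215296])}
top {'fx': 620.2596355473459, 'fy': 620.2596355473459, 'cx': 311.2603519220068, 'cy': 242.25450070842905, 'position': array([ 448.53613582,  193.21766877, 1544.57414228]), 'attitude': array([  3.72069079,  -1.1439286 , -90.42125138])}
chest scene [([279.4, 302.3], 0.85)]
chest top [([225.9, 302.7], 0.78)]
  tri (array([592.37093554, 185.80573638,   4.93221835]), np.float64(8.461489717280374))
handle_grip scene [([241.8, 317.8], 0.72)]
handle_grip top [([257.2, 287.5], 0.74)]
  tri (array([505.63568379, 218.37929659, 152.10479746]), np.float64(0.0979996041345796))
lid_hinge_axis scene []
lid_hinge_axis top [([174.8, 309.2], 0.97)]
lid_front_edge scene [([267.6, 326.7], 0.69)]
lid_front_edge top [([273.5, 288.6], 0.57)]
  tri (array([472.01596765, 219.03435624,  97.05545623]), np.float64(6.0024918109419945))
lever_pad scene [([238.4, 371.7], 0.66)]
[... 796 characters left out ...]
 np.float64(31.342821488409328))
{'time': 1.0, 'joint_pos': array([ 5.91626463e+01,  7.47077471e+00,  8.52666059e+01, -9.98297748e-04,
        8.72630421e+01, -4.89225787e+00]), 'qd': array([ 0.02926766, -0.08289027,  0.08055269, -0.07927801,  0.08215485,
        0.03301828]), 'joint_efforts': array([-6.18334798e-04, -5.69322753e+01, -5.00869238e+01, -6.44823303e-04,
        1.37053001e-03, -1.46585472e-05]), 'tool_pos': array([262.48515894, 539.54100712, 231.30776549]), 'tcp_rot': array([1.79999043e+02, 5.06133945e-04, 6.40549518e+01]), 'ft_force': array([ 0.54776114, -0.42745392, -0.52639162]), 'wrist_torque': array([-0.02743348,  0.01017631, -0.00711431]), 'finger_gap': 85.58335435056476}
```

Run:
```python
import cv2,numpy as np
t=cv2.imread('pics/top0.png');s=cv2.imread('pics/scene0.png')
a=cv2.resize(t[130:350,190:470],(800,600*0+628))[:600]
cv2.imwrite('pics/topc.png',a)
```

```text
(no output)
```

View pics/scene0.png

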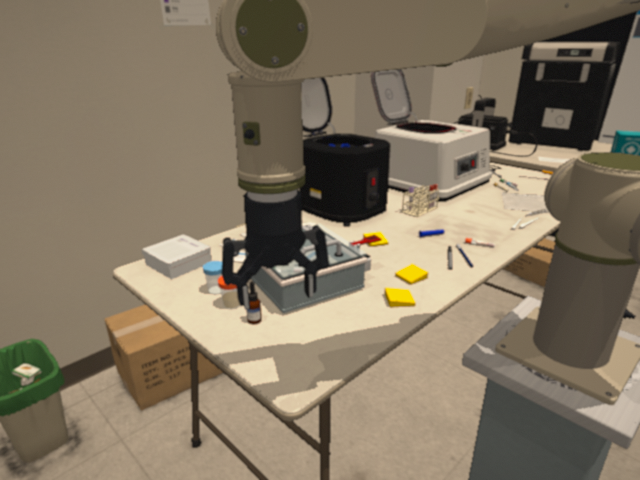

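View pics/topc.png

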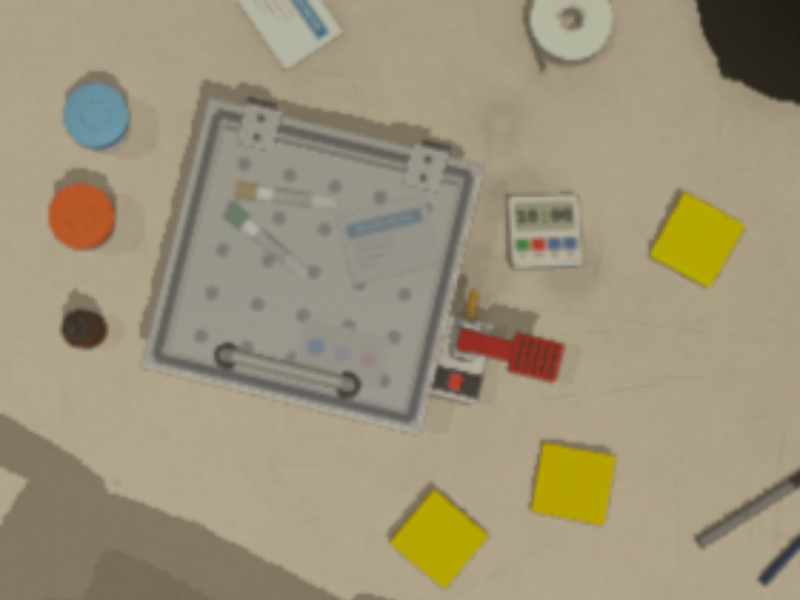

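The top crop shows the chest slightly turned. The handle bar is at about (row 259, col 290) in the full picture, the red ribbed paddle at (255, 378) and the tell-tale at (264, 349), showing red. The white timer is at (211, 380). The three yellow squares are look-alikes, and the cups and bottle stand to the left. The lever is the only red one, so there is nothing to confuse it with.

Run:
```python
from h import *
f=lambda x,y:(130+y/2.857,190+x/2.857)
for n,x,y,z in [('pad',537,358,98),('pad corner TL',517,334,98),('BR',557,381,98),('barL',226,355,147),('barR',348,384,147),('FL',145,365,104),('FR',418,430,104),('BL',208,98,104),('BR',483,168,104),('timer',543,232,22),('pinend',460,340,98)]:
    print(n,np.round(onz('top',f(x,y),z),1))
print(onz('top',(257.2,287.5),144),onz('top',(256.6,373),98),onz('top',(225.9,302.7),0))
```

```text
pad [510.9   7.8  98. ]
pad corner TL [530.7  23.9  98. ]
BR [491.9  -8.3  98. ]
barL [512.7 259.8 147. ]
barR [489.2 163.8 147. ]
FL [507.  327.6 104. ]
FR [452.7 106.3 104. ]
BL [725.8 276.  104. ]
BR [666.9  50.8 104. ]
timer [623.3  -8.7  22. ]
pinend [526.   70.8  98. ]
[505.93279843 218.49122185 144.        ] [507.91564468  19.46947277  98.        ] [589.86377659 182.73767345   0.        ]
```

Call:
{"fn": "apply_moves", "kwargs": {
  "targets": "0 0 0.13 -3 3.7 0 0; 0 0 0.26 -6 7.4 0 0; 0 0 0.39 -9 11.1 0 0; 0 0 0.52 -12 14.8 0 0; 0 0 0.65 -15 18.5 0 0",
  "force": 60
}}

```text
time: 1.5
tool_pos: [363.6, 322.1, 231.5]
tcp_rot: [-180.0, -0.0, 26.5]
ft_force: [0.5, -0.4, 0.3]
finger_gap: 12.0
```

```bash
cat >> h.py <<'E'
def to(p,yaw):
    s=sense(); q=R.from_euler('xyz',s['tcp_rot'],degrees=True)
    t=R.from_euler('xyz',[180,0,yaw],degrees=True)
    print('t',round(s['time'],2),'pos',np.round(s['tool_pos'],1),np.round(s['tcp_rot'],1),'F',np.round(s['ft_force'],1),'gap',round(s['finger_gap'],1))
    print('shift cm',np.round(q.inv().apply(np.array(p)-s['tool_pos'])/10,2),'turn',np.round((q.inv()*t).as_rotvec(),3))
E
python3 -c "
from h import *
to([510,10,135],-13.8)"
```

```text
t 1.5 pos [363.6 322.1 231.5] [-180.    -0.    26.5] F [ 0.5 -0.4  0.3] gap 12.0
shift cm [-0.85 34.46  9.64] turn [-0.    -0.001  0.704]
```

Call:
{"fn": "apply_moves", "kwargs": {
  "targets": "0 0 0.14 -0.1 4.7 0 0; 0 0 0.28 -0.2 9.4 0 0; 0 0 0.42 -0.3 14.1 0.5 0; 0 0 0.56 -0.5 18.8 1 0; 0 0 0.704 -0.6 23.5 2 0"
}}

```text
time: 2.0
tool_pos: [464.9, 109.5, 212.2]
tcp_rot: [-179.9, -0.1, -13.9]
ft_force: [0.6, 0.0, -0.0]
finger_gap: -0.0
```

```bash
python3 -c "
from h import *
to([510,10,125],-13.8)"
```

```text
t 2.0 pos [464.9 109.5 212.2] [-1.799e+02 -1.000e-01 -1.390e+01] F [ 0.6  0.  -0. ] gap -0.0
shift cm [6.74 8.59 8.73] turn [-0.001 -0.002 -0.001]
```

Call:
{"fn": "apply_moves", "kwargs": {
  "targets": "0 0 0 2.3 2.9 1 0; 0 0 0 4.5 5.7 3.5 0; 0 0 0 6.7 8.6 6 0; 0 0 0 6.7 8.6 8 0; 0 0 0 6.7 8.6 8.7 0"
}}

```text
time: 2.5
tool_pos: [507.5, 11.1, 121.7]
tcp_rot: [180.0, 0.2, -13.6]
ft_force: [0.1, -0.1, -0.4]
finger_gap: -0.0
```

Run:
```python
from h import *
to([510,10,98],-13.8)
a=snapshot('top');b=snapshot('scene')
A=cv2.resize(a[200:300,310:430],(480,400),interpolation=2);B=cv2.resize(b[190:290,280:400],(480,400),interpolation=2)
cv2.imwrite('pics/p1.png',np.vstack([A[:300],B[:300]])[:,:,::-1])
for c in('top','scene'): print(c,[(np.round(i['at'],1),round(i['confidence'],2)) for i in place_of(c,'lever_pad')[:2]])
```

```text
t 2.5 pos [507.5  11.1 121.7] [180.    0.2 -13.6] F [ 0.1 -0.1 -0.4] gap -0.0
shift cm [0.28 0.05 2.37] turn [0.001 0.004 0.003]
top []
scene [(array([238.8, 371. ]), 0.45)]
```

View pics/p1.png

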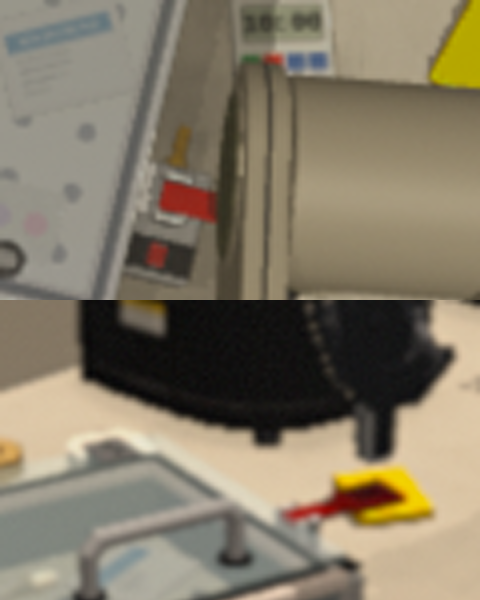

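The lower half, from the scene camera, shows the closed fingertips directly above the red paddle. The upper half shows the tell-tale still red. Pressing now.

Call:
{"fn": "apply_moves", "kwargs": {
  "targets": "0 0 0 0.2 0 1 0; 0 0 0 0.2 0 2 0; 0 0 0 0.2 0 2.7 0; 0 0 0 0.2 0 3.2 0; 0 0 0 0.2 0 3.7 0"
}}

```text
time: 3.2
tool_pos: [510.6, 11.3, 87.0]
tcp_rot: [180.0, 0.0, -13.5]
ft_force: [-3.2, -1.6, 3.5]
finger_gap: 0.0
```

Call:
{"fn": "apply_moves", "kwargs": {
  "targets": "0 0 0 0 0 0.2 0; 0 0 0 0 0 0.4 0; 0 0 0 0 0 0.6 0; 0 0 0 0 0 0.8 0; 0 0 0 0 0 0.9 0"
}}

```text
time: 3.7
tool_pos: [510.9, 12.0, 78.4]
tcp_rot: [-180.0, 0.0, -13.5]
ft_force: [-3.6, 0.5, 5.2]
finger_gap: -0.0
```

Call:
{"fn": "apply_moves", "kwargs": {
  "targets": "0 0 0 0 0 0.1 0; 0 0 0 0 0 0.2 0; 0 0 0 0 0 0.3 0; 0 0 0 0 0 0.4 0; 0 0 0 0 0 0.4 0"
}}

```text
time: 4.2
tool_pos: [511.4, 12.2, 76.3]
tcp_rot: [-179.9, -0.0, -13.5]
ft_force: [-9.3, 1.1, 19.6]
finger_gap: 0.1
```

Run:
```python
from h import *
to([510,10,75],-13.8)
a=snapshot('top')
cv2.imwrite('pics/p2.png',cv2.resize(a[200:290,310:430],(480,360),interpolation=2)[:,:,::-1])
```

```text
t 4.2 pos [511.4  12.2  76.3] [-179.9   -0.   -13.5] F [-9.3  1.1 19.6] gap 0.1
shift cm [-0.08  0.24  0.13] turn [-0.001 -0.001  0.005]
```

View pics/p2.png

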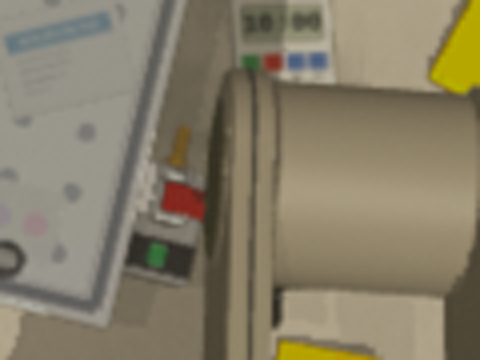

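The tell-tale at (157, 255) in the crop is green and the force climbed sharply to 20 N, so the lever is on its stop. Next I lift off and go to the handle.

Call:
{"fn": "apply_moves", "kwargs": {
  "targets": "0 0 0 0 0 -4 0; 0 0 0 0 0 -8.5 4; 0 0 0 0 0 -12.5 6; 0 0 0 -1.4 -4.5 -13 6; 0 0 0 -2.8 -9.1 -13 6"
}}

```text
time: 4.75
tool_pos: [506.8, 107.1, 207.2]
tcp_rot: [-179.9, -0.3, -13.7]
ft_force: [0.7, 0.6, -0.6]
finger_gap: 57.9
```

Call:
{"fn": "apply_moves", "kwargs": {
  "targets": "0 0 0 -1.3 -4.6 0 6; 0 0 0 -2.7 -9.2 0 6; 0 0 0 -2.8 -10.1 0 6; 0 0 0 -2.8 -10.1 1 6; 0 0 0 -2.8 -10.1 1 6"
}}

```text
time: 5.25
tool_pos: [500.4, 210.4, 192.0]
tcp_rot: [179.9, 0.1, -13.5]
ft_force: [-0.3, 0.1, -0.4]
finger_gap: 60.2
```

Run:
```python
from h import *
to([501,212,124],-13.8)
a=snapshot('top');b=snapshot('scene')
A=cv2.resize(a[200:300,240:400],(640,400),interpolation=2);B=cv2.resize(b[210:310,240:400],(640,400),interpolation=2)
cv2.imwrite('pics/p3.png',np.vstack([A[50:300],B[:340]])[:,:,::-1])
for c in('top','scene'): print(c,[(np.round(i['at'],1),round(i['confidence'],2)) for i in place_of(c,'handle_grip')[:2]])
```

```text
t 5.25 pos [500.4 210.4 192. ] [ 1.799e+02  1.000e-01 -1.350e+01] F [-0.3  0.1 -0.4] gap 60.2
shift cm [ 0.03 -0.18  6.8 ] turn [0.002 0.002 0.005]
top []
scene [(array([239.7, 321.3]), 0.61)]
```

View pics/p3.png

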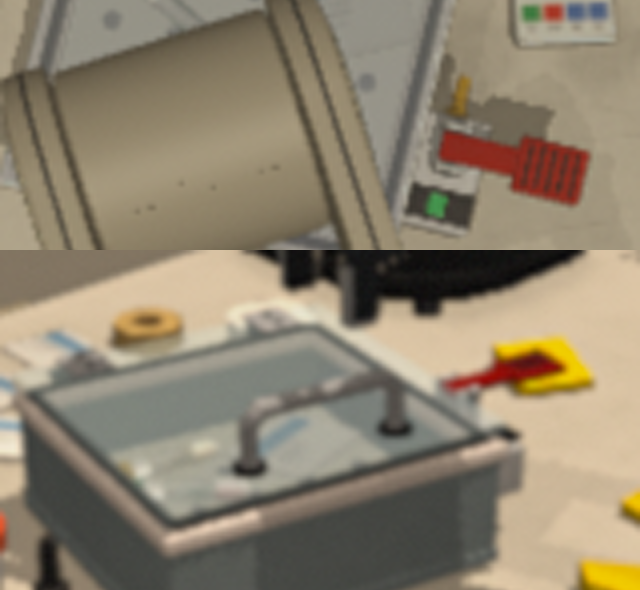

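The tell-tale stays green and the lever has sprung back. The open fingers are above the bar and either side of it. Descending.

Call:
{"fn": "apply_moves", "kwargs": {
  "targets": "0 0 0 0 -0.2 2 6; 0 0 0 0 -0.2 4 6; 0 0 0 0 -0.2 5.5 6; 0 0 0 0 -0.2 6.5 6; 0 0 0 0 -0.2 6.7 6"
}}

```text
time: 5.95
tool_pos: [501.1, 212.6, 125.9]
tcp_rot: [179.9, 0.1, -13.6]
ft_force: [0.3, -0.2, 0.3]
finger_gap: 59.8
```

Call:
{"fn": "apply_moves", "kwargs": {
  "targets": "0 0 0 0 0 0 4.5; 0 0 0 0 0 0 3.5; 0 0 0 0 0 0 2.8; 0 0 0 0 0 0 2.2; 0 0 0 0 0 0 2",
  "force": 30
}}

```text
time: 6.45
tool_pos: [502.0, 213.4, 127.7]
tcp_rot: [-180.0, -0.0, -13.5]
ft_force: [-0.0, -0.4, 0.6]
finger_gap: 19.7
```

Call:
{"fn": "apply_moves", "kwargs": {
  "targets": "0 0 0 0 0 0 1.5; 0 0 0 0 0 0 0.8; 0 0 0 0 0 0 0.5; 0 0 0 0 0 0 0.5; 0 0 0 0 0 0 0.5",
  "force": 70
}}

```text
time: 6.95
tool_pos: [502.9, 213.1, 127.8]
tcp_rot: [-180.0, -0.1, -13.5]
ft_force: [4.6, -1.1, -1.5]
finger_gap: 9.4
```

Run:
```python
from h import *
to([501,212,125],-13.8)
b=snapshot('scene')
cv2.imwrite('pics/p4.png',cv2.resize(b[200:300,240:400],(640,400),interpolation=2)[:,:,::-1])
```

```text
t 6.95 pos [502.9 213.1 127.8] [-1.80e+02 -1.00e-01 -1.35e+01] F [ 4.6 -1.1 -1.5] gap 9.4
shift cm [-0.16  0.15  0.28] turn [-0.001 -0.002  0.004]
```

View pics/p4.png

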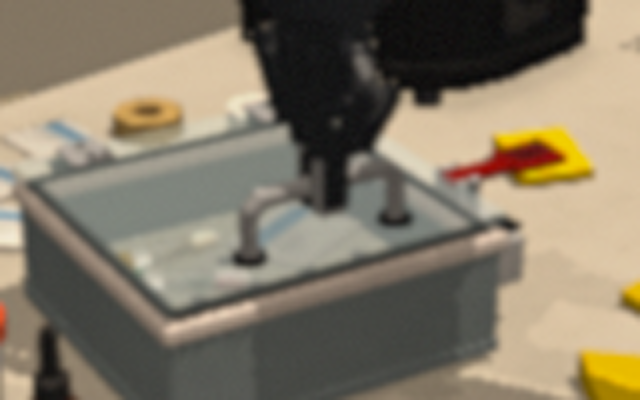

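The fingers are closed across the middle of the bar: at (325, 185) in the crop, with the opening stopped at 9 mm. I now ease the lid up slowly along the hinge arc.

Call:
{"fn": "apply_moves", "kwargs": {
  "targets": "0 -0.006 0 0.02 0 -0.12 0.5; 0 -0.012 0 0.03 0 -0.25 0.5; 0 -0.018 0 0.05 0 -0.37 0.5; 0 -0.024 0 0.07 0 -0.5 0.5; 0 -0.03 0 0.09 0 -0.62 0.5"
}}

```text
time: 7.5
tool_pos: [503.1, 212.9, 131.4]
tcp_rot: [-180.0, 1.7, -13.5]
ft_force: [12.1, 2.3, -16.8]
finger_gap: 9.5
```

```bash
python3 -c "
from h import *
to([501,212,125],-13.8)"
```

```text
t 7.5 pos [503.1 212.9 131.4] [-180.     1.7  -13.5] F [ 12.1   2.3 -16.8] gap 9.5
shift cm [-0.17  0.14  0.64] turn [-0.     0.03   0.004]
```

Call:
{"fn": "apply_moves", "kwargs": {
  "targets": "0 -0.006 0 0.05 0 -0.12 0.5; 0 -0.012 0 0.08 0 -0.25 0.5; 0 -0.018 0 0.11 0 -0.37 0.5; 0 -0.024 0 0.14 0 -0.5 0.5; 0 -0.03 0 0.17 0 -0.62 0.5"
}}

```text
time: 8.0
tool_pos: [504.7, 212.5, 138.9]
tcp_rot: [180.0, 3.4, -13.5]
ft_force: [5.1, 0.9, -5.6]
finger_gap: 9.4
```

Call:
{"fn": "apply_moves", "kwargs": {
  "targets": "0 -0.006 0 0.03 0 -0.12 0.5; 0 -0.012 0 0.05 0 -0.25 0.5; 0 -0.018 0 0.07 0 -0.37 0.5; 0 -0.024 0 0.1 0 -0.5 0.5; 0 -0.03 0 0.13 0 -0.62 0.5"
}}

```text
time: 8.5
tool_pos: [506.2, 212.1, 145.5]
tcp_rot: [180.0, 5.2, -13.5]
ft_force: [4.5, -0.2, -6.4]
finger_gap: 9.4
```

Call:
{"fn": "apply_moves", "kwargs": {
  "targets": "0 -0.01 0 0.04 0 -0.2 0.5; 0 -0.02 0 0.09 0 -0.41 0.5; 0 -0.03 0 0.13 0 -0.62 0.5; 0 -0.04 0 0.18 0 -0.83 0.5; 0 -0.04 0 0.18 0 -0.83 0.5"
}}

```text
time: 9.0
tool_pos: [508.5, 211.5, 154.1]
tcp_rot: [180.0, 7.5, -13.5]
ft_force: [1.6, 0.6, -3.3]
finger_gap: 9.6
```

Call:
{"fn": "apply_moves", "kwargs": {
  "targets": "0 0 0 0 0 0 0.5; 0 0 0 0 0 0 0.5; 0 0 0 0 0 0 0.5; 0 0 0 0 0 0 0.5; 0 0 0 0 0 0 0.5"
}}

```text
time: 9.5
tool_pos: [508.4, 211.6, 153.8]
tcp_rot: [180.0, 7.5, -13.5]
ft_force: [1.9, -0.1, -4.3]
finger_gap: 9.5
```

Run:
```python
from h import *
to([501,212,125],-13.8)
b=snapshot('scene');a=snapshot('top')
B=cv2.resize(b[190:310,240:400],(640,480),interpolation=2)
A=cv2.resize(a[150:310,190:430],(640,427),interpolation=2)
cv2.imwrite('pics/p5.png',B[:,:,::-1]);cv2.imwrite('pics/p6.png',A[:,:,::-1])
r=place_of('scene','lid_front_edge');print(r[:1])
r0=(267.6,326.7)
# expected pixel of front edge at shut/30mm
m=camera_model('scene')
def px(p):
    v=rot(m['attitude']).inv().apply(np.array(p)-m['position']);return m['cy']-m['fy']*v[1]/-v[2],m['cx']+m['fx']*v[0]/-v[2]
for h in(0,20,30,40):print(h,np.round(px([480,217,95+h]),1))
```

```text
t 9.5 pos [508.4 211.6 153.8] [180.    7.5 -13.5] F [ 1.9 -0.1 -4.3] gap 9.5
shift cm [-0.35  0.13  2.95] turn [0.001 0.13  0.005]
[{'at': [259.1, 327.3], 'confidence': 0.98}]
0 [267.  326.1]
20 [259.4 326.1]
30 [255.5 326.1]
40 [251.6 326.1]
```

View pics/p5.png

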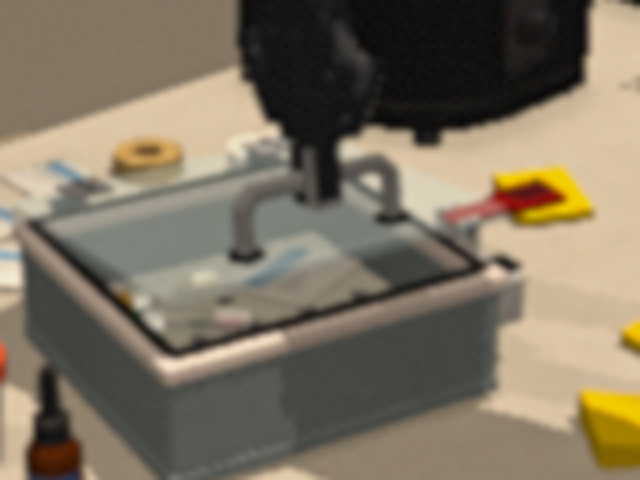

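View pics/p6.png

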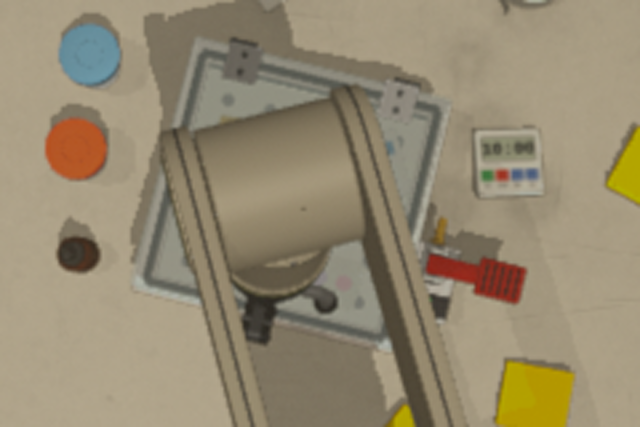

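The lid is up: the handle post's base moved from about row 264 to 252. The cups, bottle and timer have not moved, and the tell-tale showed green earlier. By the arm's travel the front edge is 29 mm up, while the network's point suggests about 22 mm, so I'll check once with image matching.

Run:
```python
from h import *
g=lambda f:cv2.imread(f,0)
p4,p5=g('pics/p4.png'),g('pics/p5.png')
for n,(x0,x1,y0,y1) in {'left post':(222,285,185,275),'right post':(375,420,190,235)}.items():
    r=cv2.matchTemplate(p5,p4[y0:y1,x0:x1],cv2.TM_CCOEFF_NORMED)
    r[:,:max(0,x0-30)]=-1; r[:,x0+30:]=-1
    _,v,_,l=cv2.minMaxLoc(r); print(n,'score',round(v,2),'drow',(l[1]-y0)/4-10,'dcol',(l[0]-x0)/4)
m=camera_model('scene')
def px(p):
    v=rot(m['attitude']).inv().apply(np.array(p)-m['position']);return np.array([m['cy']+m['fy']*v[1]/v[2],m['cx']-m['fx']*v[0]/v[2]])
c,s=np.cos(np.radians(-13.7)),np.sin(np.radians(-13.7));X=np.array([c,s,0]);Y=np.array([-s,c,0])
H=np.array([502,212,144])+208*X-[0,0,49]
for y,n in((42,'L'),(-42,'R')):
  for t in(0.086,.1,.126,.15):
    f=lambda t:H+Y*y+X*(-208*np.cos(t)+30*np.sin(t))+np.array([0,0,208*np.sin(t)+30*np.cos(t)])
    print(n,t,np.round(px(f(t))-px(f(0)),1))
to([501,212,125],-13.8)
```

```text
left post score 0.8 drow -11.0 dcol -1.25
right post score 0.9 drow -10.25 dcol -1.25
L 0.086 [-7.5 -0.9]
L 0.1 [-8.7 -1. ]
L 0.126 [-11.   -1.4]
L 0.15 [-13.2  -1.7]
R 0.086 [-7.2 -0.7]
R 0.1 [-8.4 -0.9]
R 0.126 [-10.7  -1.2]
R 0.15 [-12.7  -1.5]
t 9.65 pos [508.4 211.6 153.8] [180.    7.5 -13.5] F [ 0.7 -0.5 -3.6] gap 9.4
shift cm [-0.35  0.13  2.96] turn [0.    0.13  0.005]
```

The posts' movement gives 0.12–0.126 rad, which puts the front edge 28–29 mm up, in line with the arm's travel. Handing in.

```bash
python3 -c "
from h import *
print(hand_in())"
```

```text
the job is handed in; nothing more can be done
None
```

I vented the chest, broke the lid free and handed the job in with the lid held about 29 mm open at the front edge. The gripper is still closed on the bar handle.

- **Vent lever:** I pressed the red lever down to its stop. The force rose sharply to about 20 N, the tell-tale turned green, and it was still green after I let go.
- **Lid:** I gripped the handle at 70 N and raised the lid slowly along its hinge arc. The upward pull peaked at about 17 N in the readings and fell to about 4 N once the gasket let go. The lid never jumped.
- **Opening height:** The arm's travel and the image shift of both handle posts agree at 0.12–0.126 rad, or 28–29 mm. The trained network's front-edge point disagreed, suggesting about 22 mm, but that is also within your 20–40 mm.
- **Grip reading:** The finger opening stopped at 9.4 mm on the 12 mm bar. I took this as soft pads or an offset, and the image matching showed no sign of slipping.
- **Other items:** The cups, dropper bottle and timer stand where they were, judged by eye in the last top picture. The arm hid the tell-tale in that picture.

The clock read about 9.7 s of the 48 s allowed at hand-in.

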